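# Knock a pressed incense tablet out of its die with the ejector rod

### The job

Take the ejector rod (the one with the longer steel shank and the plain straight handle) out of the wooden rack, feel it into the hole of the loose guide bush on top of the clamped die, and push it down until its collar sits on the bush and the stuck tablet has dropped into the cork-lined dish below. Then draw the rod out and hang it back in its own hole in the rack. Search lightly and push steadily: the tablet is brittle, the rod must never be forced, and everything else stays where it is.

Things in the scene. Friction and masses are not known exactly. Their poses are not given: they have to be found in the camera images.
- stand: Knock-out stand, fixed: base 130 x 120 mm, four posts, grey top plate 124 x 114 mm (top at z = 62 mm) carrying a round metal die, 52 mm wide, held by its flange with two dog clamps (up to z = 90 mm). Origin at the centre of its underside on the table, z up along the die's axis. The tablet is stuck in the die's lower end, over a steel dish; die rim z = 108 mm, lower end z = 50 mm.
- die_top (a point): Point on the die's axis, level with the top face of the guide bush, 110 mm above the stand's underside; z up. The oiled bronze bush floats: its 36 mm wide flange has 5 mm of play to every side in the die's recess and its 17.2 mm hole (the rod's shank is 16 mm) starts 3 to 5 mm off this point, to any side. It shifts sideways when pushed with some 3 N, and cannot go up or down.
- dish_floor (a point): Centre of the cork-covered floor of the steel dish (inside about 65 mm wide), straight below the bore, 17 mm above the stand's underside.
- tablet_mid (a point): Centre of the dark brown tablet (30 mm wide, 16 mm thick, 16 g; z along its axis), stuck on the die's axis in a 31.6 mm cavity. The rod meets it with its collar 15 to 17 mm above the bush. A seal ring drags on it with about 9 to 13 N as it moves, until the collar is 2 to 3 mm above the bush; then it lets go and the tablet drops 2 cm into the dish, just before the collar meets the bush.
- rack: Wooden rack, fixed: base 80 x 176 mm, two end boards, and a top board 56 x 160 mm, 10 mm thick, with two through holes of 24 mm diameter at y = +45 and y = -45 mm of the rack's frame. Origin at the centre of its underside on the table; z up, y along the row of holes. The top board's upper face is at z = 95 mm. In each hole a rod hangs by its collar; which rod is in which hole varies.
- rod_handle (a point): Middle of the ejector rod's black cylindrical handle, 24 mm diameter, 66 mm long (a grasp across it from above, at any yaw). z is the rod's axis, upward. The rod's collar underside lies 40 mm below this point, the flat tip of its shank 98 mm below, the top of the handle 32 mm above. Mass about 0.22 kg.
- rod_collar (a point): Centre of the underside of the ejector rod's steel collar (34 mm diameter, 6 mm thick). The shank below it is 16 mm in diameter and 58 mm long, with a 1.6 mm bevel at its tip. Rests on the rack's top board at the start; z is the rod's axis, upward.
- rod_tip (a point): Centre of the flat lower end of the ejector rod's shank; z is the rod's axis, upward. When the collar sits on the guide bush, this tip is 2 mm inside the lower mouth of the die. The guide bush is 25 mm long; below it the rod runs free until it meets the tablet.
- punch_collar (a point): Centre of the underside of the collar of the tamping punch that hangs in the rack's other hole: a shorter shank (38 mm) and a wider, 40 mm round palm knob whose top is 44 mm above this point. Not used here: leave it hanging.
- vial: Small glass vial with white cap standing in front of the work, 45 mm wide, 68 mm tall; origin at the centre of its underside. Leave it alone.
- resin: Small amber jar with cream lid behind the stand, 54 mm wide, 32 mm tall; origin at the centre of its underside. Leave it alone.
- flask: Black glass scent flask behind the rack, 66 x 85 mm, 97 mm tall; origin at the centre of its underside. Leave it alone.

How it is judged (in metres and radians):
On the way, in this order (a step that is already met when the one before it is completed fails the run):
1. the ejector rod has been drawn up out of the rack (z of rod_tip in the frame of rack above 0.1 m), for 0.1 s.
2. the rod is home in the die: its collar within 2 mm of the guide bush's top and 8 mm of the die's axis, and the tablet lies in the dish (z of rod_collar in the frame of die_top below 0.002 m and horizontal distance between rod_collar and die_top below 0.008 m and z of tablet_mid in the frame of dish_floor below 0.022 m), for 0.2 s.
At the end, for the whole second after the job is handed in: The tablet lies in the dish (its centre within 32 mm of the dish's middle and less than 22 mm above its floor); the ejector rod hangs upright (within 0.12 rad) by its collar in the rack hole it came from (collar within 8 mm of where it started) (horizontal distance between tablet_mid and dish_floor below 0.032 m and z of tablet_mid in the frame of dish_floor below 0.022 m and distance of rod_collar from where it was at the start of the episode below 0.008 m and angle between rod_handle's own z axis and vertical below 0.12 rad); the robot touches nothing.
It fails at once if the rod presses on the brittle tablet with more than 20 N (contact force between ejector and tablet above 20 N).
It fails at once if the rod is forced against the guide bush, the die or the stand with more than 30 N (contact force between ejector and stand above 30 N).
It fails at once if the tamping punch is lifted or knocked out of place (more than 15 mm) (distance of punch_collar from where it was at the start of the episode above 0.015 m).
It fails at once if a bystander is moved by more than 25 mm (distance of any of vial, resin, flask from where it was at the start of the episode above 0.025 m).
It also fails if it takes over 72 s, if anything falls off the work surface, if the arm or the gripper's body presses on something with over 40 N, if the wrist force passes 120 N, or if a joint passes its speed limit or range.

### The arm

A 6-joint arm with a two-finger parallel gripper is mounted at the origin on a cart in front of the work surface, level with it; the furniture and walls round the work are solid. World frame = base frame: x ahead of the robot, y to its left, z up, the work surface at z = 0. Lengths are in mm, angles in rad, forces in N, time in s.
With the tool pointing down it reaches from about 300 to 850 mm from the base axis. Payload 5.4 kg.
Tool frame: the origin (TCP) lies at the very end of the fingers, on their centre line; the grasp point (between the pads) lies 19 mm behind it; x points along the fingers, y is the direction in which the jaws open and shut, and the axes are right-handed (so a half turn about x gives the same grasp; the last joint's range is limited). The gripper opens to 85 mm and grips with 20 to 120 N. Pads are 22 mm wide; open, the fingers measure 114 mm over their backs; the gripper's body (76 mm by 85 mm) begins 54 mm behind the grasp point. The pads swing forward as they close: fully open they stand 13 mm farther back than shut.
Start: joints at [1.067, 0.158, 1.597, -0, 1.386, -0.21], TCP at [166.525, 550.341, 231.299] pointing down, gripper open.
Joint ranges: [-2.91, 2.91], [-0.94, 2.29], [0.18, 2.7], [-1.29, 4.43], [0.17, 2.64], [-3, 3]. Speed limits (rad/s): [2.57, 2.57, 3.14, 3.14, 3.14, 3.14].

### API

Orientations are given as a rotation vector (axis times angle).
In Python, from workcell import r gives the robot as it stands.
- The arm moves only by the tool servo_tool, never from a script. Its argument "deltas" is a list of rows, each a list of 4 numbers: the shift along the tool's x, y, z in m, then the turn about the tool's x in degrees. A call has 1 to 20 rows; each row is the pose to reach, as a shift and turn from the pose commanded when the call began, along the tool's axes at that moment; what a row does not reach only later rows make up. A row lasts 1/10 s, in which the tool goes at most 50 mm and 8.59 degrees, less where a joint would pass 70% of its speed; a pose out of reach is approached as far as the arm can. A call with a gripper value outside its range is refused whole. "gripper" is the opening, from 0 (shut) to 1 (fully open), set as the call begins (left out, the last holds). The fingers move at their own pace and stop on an object; the grip force is fixed at half the most. Time passes only in rows, so rows that repeat a pose let the fingers close. It gives the time, the measured TCP pose, the force and the opening at its end, in the units of the state.
- r.observe(): the state, without advancing time (a new reading comes with each control period).
- r.camera(name): name is "scene" or "top"; returns the picture (480x640x3 uint8, red, green, blue); there is no depth.
- r.calibration(name): a dict with "fovy" (degrees; the focal length in pixels is half the picture's height over the tangent of half this angle, whatever the lens; pixels are square), "cx", "cy" (the principal point, pixels), "k1" (the pictures are not rectified: a ray, as slopes to the right and down, at radius r is drawn at 1 + k1 r^2 times it, then the intrinsics apply), "rvec" (rotation vector, rad) and "tvec" (3), from world to camera coordinates, as OpenCV has them. Camera axes: x right, y down, z forward; pixel columns grow to the right and rows downward; lengths in mm; the calibration is good to about 2 mm. A picture is of the moment at which its call begins. calibration takes no time and is no camera call.
- r.finish_job(): hands the job in, once; it reports no verdict.
The state is a dict: "t": time; "joint_pos": joint angles; "qvel": joint speeds; "tau": joint torques, N m; "tcp_pos": TCP position; "orientation": TCP orientation; "force": force on the tool from outside, world axes, zero at the start; "moment": the same for the moment, N m; "width": finger opening in mm.
Only numpy, scipy, OpenCV 4.12 (cv2) and the standard library are available. Lean on these libraries where they do the work, as an engineer would, in place of code of your own. Each camera call takes 0.05 s, during which the arm holds its last target. There are 200 camera calls.

## Working session

There is one attempt and no reset: what is moved stays moved. The work goes in short steps, Python scripts to look and compute and a tool call to move; the robot and the scene stay as the last step left them, time stands still between calls to the robot, and variables do not carry over. Pictures are saved under pics/ and viewed, about 8 in all and at most 12, crops included, and the job is handed in when it is done.

Besides the shell and the picture viewer there is one more tool, called after "Request:" as name([rows], argument=value, ...), one row to a line, values as JSON. servo_tool: Moves the arm, as the interface text tells. Its arguments: {"type":"object","properties":{"deltas":{"type":"array"},"gripper":{"type":"number"}},"required":["deltas"]}

```bash
ls; mkdir -p pics
cat > h.py <<'E'
import numpy as np, cv2
from workcell import r
def cal(n):
    c=r.calibration(n); f=240/np.tan(np.radians(c["fovy"])/2)
    R=cv2.Rodrigues(np.array(c["rvec"],float))[0]; t=np.array(c["tvec"],float)
    K=np.array([[f,0,c["cx"]],[0,f,c["cy"]],[0,0,1]]); return K,np.array([c["k1"],0,0,0,0.]),R,t
def ray(n,uv):
    K,D,R,t=cal(n); p=cv2.undistortPoints(np.array([[uv]],float),K,D)[0,0]
    d=R.T@np.array([p[0],p[1],1]); return -R.T@t, d/np.linalg.norm(d)
def onz(n,uv,z):
    o,d=ray(n,uv); return o+d*(z-o[2])/d[2]
def tri(a,ua,b,ub):
    o1,d1=ray(a,ua);o2,d2=ray(b,ub)
    s=np.linalg.lstsq(np.c_[d1,-d2],o2-o1,rcond=None)[0]
    p,q=o1+s[0]*d1,o2+s[1]*d2; return (p+q)/2,np.linalg.norm(p-q)
def proj(n,P):
    K,D,R,t=cal(n); return cv2.projectPoints(np.array([P],float),cv2.Rodrigues(R)[0],t,K,D)[0][0,0]
def snap(n,f):
    im=np.array(r.camera(n)); cv2.imwrite(f"pics/{f}.png",im[:,:,::-1]); return im
E
python3 - <<'E'
from h import *
print(r.observe())
for n in("scene","top"):
    c=r.calibration(n); print(n,c); K,D,R,t=cal(n); print(-R.T@t, R)
    snap(n,n+"0")
E
```

```text
pics
{'t': 0.0, 'joint_pos': array([ 1.06690539e+00,  1.59060022e-01,  1.59826362e+00, -1.15939280e-06,
        1.38619626e+00, -2.10071408e-01]), 'qvel': array([ 0.00013276,  0.00066696, -0.00034489, -0.00062219, -0.00165873,
        0.00239325]), 'tau': array([ 1.32167945e-03, -3.95975983e+01, -3.31441891e+01,  5.39543441e-05,
        8.06048425e-03, -5.53498921e-06]), 'tcp_pos': array([166.22824519, 549.80819641, 230.29501758]), 'orientation': array([ 0.22921347,  1.55913877, -0.23205921]), 'force': array([ 0.23193447,  1.04588149, -0.43646911]), 'moment': array([ 0.03455573,  0.05273863, -0.01829239]), 'width': 85.32372930990628}
scene {'fovy': 53.49434304777246, 'cx': 320.19270070380196, 'cy': 236.2819128192425, 'k1': -0.09384294560096733, 'rvec': array([ 1.98799698, -0.78548499,  0.48253993]), 'tvec': array([-414.42621507,  239.49127321,  626.66189272])}
[  -2.03481618 -581.07495405  533.06476414] [[ 0.72011695 -0.69342672  0.02430965]
 [-0.33512801 -0.37827809 -0.86289913]
 [ 0.60755312  0.61324144 -0.50479118]]
top {'fovy': 50.07856600984411, 'cx': 321.64037838086125, 'cy': 241.96982503910246, 'k1': -0.14839581036853705, 'rvec': array([ 2.17275719, -2.17586508,  0.07494716]), 'tvec': array([ -50.18350543,  554.87923641, 1002.03028654])}
[ 471.99377231  -63.23337311 1042.92735403] [[-9.40058887e-04 -9.99926558e-01 -1.20828375e-02]
 [-9.96725265e-01  1.91389584e-03 -8.08398552e-02]
 [ 8.08570435e-02  1.19672752e-02 -9.96653863e-01]]
```

View pics/scene0.png

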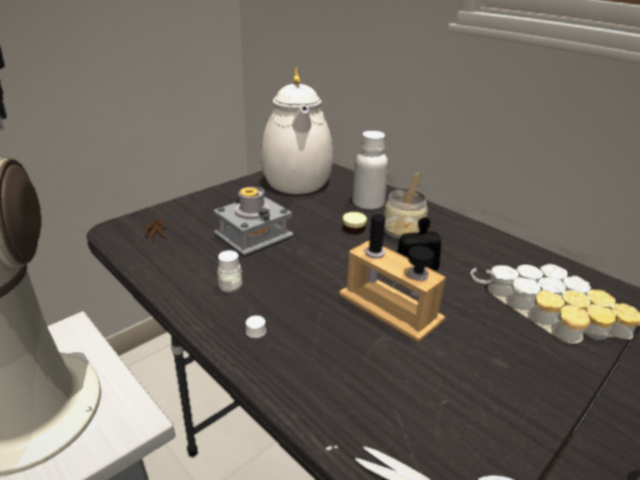

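View pics/top0.png

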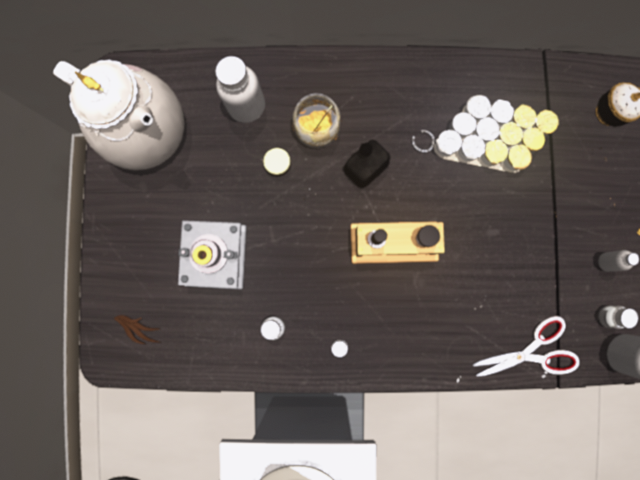

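The scene view shows the ejector rod (tall thin handle) at (377,235) and the punch at (421,262), with the stand at (253,220). In the top view the rod is at (378,238), the punch at (428,236) and the bush at (203,254). Next I'll take close crops with masks.

Run:
```python
from h import *
s=cv2.imread("pics/scene0.png");t=cv2.imread("pics/top0.png")
def crop(im,x,y,w,h,k): return cv2.resize(im[y:y+h,x:x+w],None,fx=k,fy=k,interpolation=cv2.INTER_CUBIC)
# each 100x75 x4 -> 400x300
o=np.vstack([np.hstack([crop(t,345,200,100,75,4),crop(t,165,215,100,75,4)]),np.hstack([crop(s,345,207,100,75,4),crop(s,205,180,100,75,4)])])
cv2.imwrite("pics/crop0.png",o)
```

```text
(no output)
```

View pics/crop0.png

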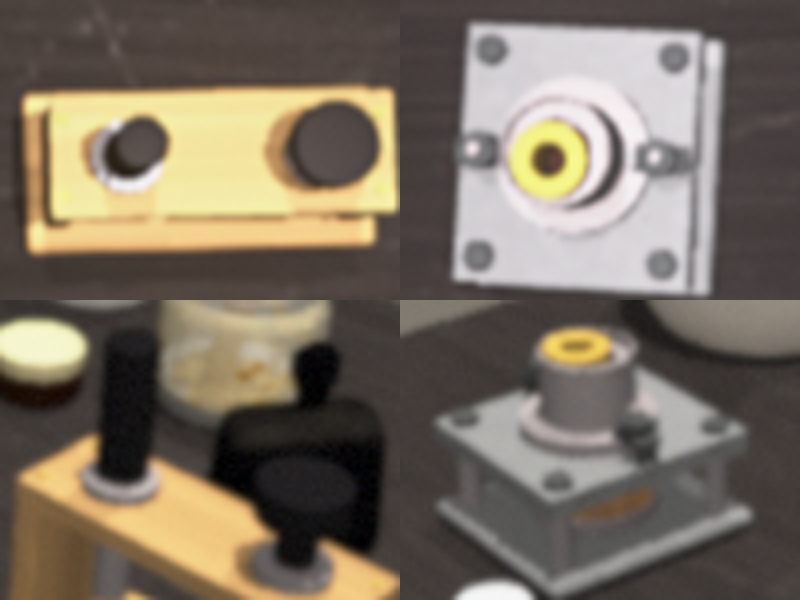

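The crops show the handle top at about top (380,235) / scene (377,217), the white collar ring at about top (376.5,238.5), and the yellow bush at about top (202,254.5) / scene (249,191). I'll refine these by masks.

```bash
cat > m.py <<'E'
from h import *
def yellow(im,box):
    x,y,w,h=box; c=im[y:y+h,x:x+w]; hsv=cv2.cvtColor(c,cv2.COLOR_BGR2HSV)
    m=cv2.inRange(hsv,(18,120,110),(35,255,255))
    cs=cv2.findContours(m,cv2.RETR_EXTERNAL,cv2.CHAIN_APPROX_NONE)[0]; k=max(cs,key=cv2.contourArea)
    e=cv2.fitEllipse(cv2.convexHull(k)); return np.array(e[0])+[x,y],e[1]
if __name__=="__main__":
    s=cv2.imread("pics/scene0.png");t=cv2.imread("pics/top0.png")
    ut,et=yellow(t,(180,230,50,50)); us,es=yellow(s,(230,180,40,30))
    print("bush",ut,et,us,es,tri("top",ut,"scene",us), onz("top",ut,110),onz("scene",us,110))
    o=lambda u,v,x,y:((u+.5)/4-.5+x,(v+.5)/4-.5+y)
    print("handle top",tri("top",o(141,141,345,200),"scene",o(132,40,345,207)),onz("top",o(141,141,345,200),167))
    print("collar topface",onz("top",o(128,156,345,200),101),onz("scene",o(120,178,345,207),101))
    for p in[(50,97),(392,90),(398,212),(56,217)]: print("board",onz("top",o(*p,345,200),95))
    for p in[(20,481-300),(98,437-300)]: print("board s",onz("scene",o(*p,345,207),95))
    for p in[(68,24),(302,32),(288,293),(54,279)]: print("plate",onz("top",o(*p,165,215),62))
    for p in[(40,421-300),(148,502-300),(348,430-300)]: print("plate s",onz("scene",o(*p,205,180),62))
    print("die flange c",onz("top",o(573-400,155,165,215),72), "rim?",onz("top",o(567-400,153,165,215),108))
E
python3 m.py
```

```text
bush [201.43960571 254.29946899] (10.591160774230957, 11.36458683013916) [249.24266434 191.3787775 ] (8.112797737121582, 17.558095932006836) (array([526.30232141, 168.76473121, 108.32889154]), np.float64(2.1900686611036195)) [525.35709689 169.05017693 110.        ] [524.92980522 164.93723608 110.        ]
handle top (array([ 555.0464745 , -152.50251126,  166.50950511]), np.float64(0.18469399123871866)) [ 555.06206184 -152.52205627  167.        ]
collar topface [ 554.39551453 -153.17859708  101.        ] [ 553.02617344 -154.62259677  101.        ]
board [ 582.47771913 -117.77099991   95.        ]
board [ 585.65253485 -277.88291166   95.        ]
board [ 528.5891767  -279.52823063   95.        ]
board [ 526.69643174 -120.17373056   95.        ]
board s [ 526.30893772 -121.24007015   95.        ]
board s [ 579.95588487 -119.2944262    95.        ]
plate [593.88565264 221.73172781  62.        ]
plate [589.39436107 106.09237212  62.        ]
plate [463.65218564 111.51513498  62.        ]
plate [469.81388851 226.24572064  62.        ]
plate s [472.77916374 223.00213576  62.        ]
plate s [464.44227857 112.65385331  62.        ]
plate s [590.13023948 105.54278508  62.        ]
die flange c [529.30149325 165.99651997  72.        ] rim? [528.0994757  160.32407113 108.        ]
```

```bash
cat >> h.py <<'E'
def tool(): 
    o=r.observe(); return o,cv2.Rodrigues(np.array(o["orientation"],float))[0]
def delta(target):
    o,R=tool(); return R.T@(np.array(target,float)-o["tcp_pos"])
E
python3 - <<'E'
from h import *
o=lambda u,v,x,y:((u+.5)/4-.5+x,(v+.5)/4-.5+y)
print("bush top",onz("top",o(148,160,165,215),110),"tri",tri("top",o(148,160,165,215),"scene",o(177,47,205,180)))
print("hole top",onz("top",o(147,158,165,215),110),onz("scene",o(175,46,205,180),110))
t=cv2.imread("pics/top0.png");h=cv2.cvtColor(t,cv2.COLOR_BGR2HSV)[240:272,185:220]
m=((h[...,1]>110)&(h[...,0]>12)&(h[...,0]<40)).astype(np.uint8)
k=max(cv2.findContours(m,0,1)[0],key=cv2.contourArea); e=cv2.fitEllipse(k); print(e,onz("top",np.array(e[0])+[185,240],110))
for n in("wrist",):
    try: print(r.calibration(n))
    except Exception as x: print(x)
ob,R=tool(); print(R, delta([555,-153,300]))
print("handle top proj", proj("top",[555,-153,167]))
E
```

```text
bush top [524.75761846 168.69264494 110.        ] tri (array([525.4840116 , 168.48818804, 108.66446234]), np.float64(1.6765025294079006))
hole top [525.67842883 169.17664275 110.        ] [524.3182161  167.14134057 110.        ]
((17.631757736206055, 14.300299644470215), (15.688437461853027, 17.407594680786133), 61.483306884765625) [525.35572638 166.81484573 110.        ]
cameras: scene, top
[[-8.39477458e-04  2.89613130e-01  9.57143422e-01]
 [-1.55504072e-03  9.57142224e-01 -2.89614132e-01]
 [-9.99998439e-01 -1.73152153e-03 -3.53139110e-04]] [ -68.83306132 -560.27631664  575.60751136]
handle top proj [380.15358574 234.91060799]
```

Request:
servo_tool([
  [-0.03,-0.02,0.02,4],
  [-0.03,-0.06,0.06,10],
  [-0.03,-0.1,0.1,16],
  [-0.03,-0.135,0.135,22],
  [-0.03,-0.17,0.17,28],
  [-0.03,-0.205,0.205,34],
  [-0.03,-0.24,0.24,40],
  [-0.03,-0.275,0.28,46],
  [-0.03,-0.31,0.315,52],
  [-0.03,-0.345,0.35,58],
  [-0.03,-0.38,0.385,64],
  [-0.03,-0.415,0.42,70],
  [-0.03,-0.45,0.455,73.17],
  [-0.03,-0.485,0.495,73.17],
  [-0.03,-0.52,0.53,73.17],
  [-0.03,-0.545,0.56,73.17],
  [-0.03,-0.5603,0.5756,73.17],
  [-0.03,-0.5603,0.5756,73.17],
  [-0.03,-0.5603,0.5756,73.17],
  [-0.03,-0.5603,0.5756,73.17],
], gripper=0.7)

```text
t: 2.1
tcp_pos: [554.7, -151.5, 261.1]
orientation: [1.209, 1.211, -1.209]
force: [-0.7, -0.6, 0.3]
width: 59.7
```

Request:
servo_tool([
  [0.03,0,0.001,0],
  [0.06,0,0.001,0],
  [0.085,0,0.001,0],
  [0.085,0,0.001,0],
  [0.085,0,0.001,0],
])

```text
t: 2.6
tcp_pos: [555.1, -152.7, 177.0]
orientation: [1.208, 1.21, -1.208]
force: [0.1, -0.4, 0.5]
width: 59.6
```

Run:
```python
from h import *
s=snap("scene","s1")[:,:,::-1];t=snap("top","t1")[:,:,::-1]
for i in range(3): ob=r.observe(); print(ob["tcp_pos"],ob["force"],ob["t"])
def crop(im,x,y,w,h,k): return cv2.resize(im[y:y+h,x:x+w],None,fx=k,fy=k,interpolation=cv2.INTER_CUBIC)
cv2.imwrite("pics/c1.png",np.hstack([crop(t,330,190,100,100,4),crop(s,330,180,100,100,4)]))
print(proj("top",ob["tcp_pos"]),proj("scene",ob["tcp_pos"]))
```

```text
[ 556.25014745 -153.66348551  178.59179889] [0.14251497 0.27769696 0.1340495 ] 2.7
[ 556.25014745 -153.66348551  178.59179889] [0.14251497 0.27769696 0.1340495 ] 2.7
[ 556.25014745 -153.66348551  178.59179889] [0.14251497 0.27769696 0.1340495 ] 2.7
[381.23059156 233.52640836] [379.31475571 210.14172712]
```

View pics/c1.png

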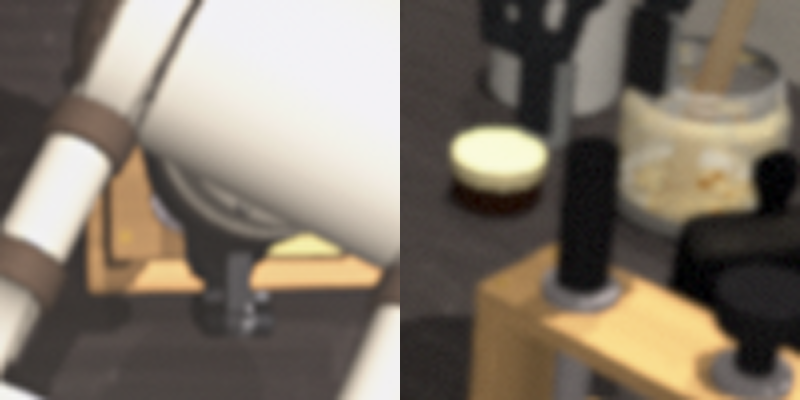

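Scene crop: the two fingertips at (367,215) and (394,203) straddle the handle (377,217) centrally. Descend and close.

Request:
servo_tool([
  [0.02,-0.0005,0,0],
  [0.04,-0.0005,0,0],
  [0.055,-0.0005,0,0],
  [0.062,-0.0005,0,0],
  [0.062,-0.0005,0,0],
  [0.062,-0.0005,0,0],
])

```text
t: 3.3
tcp_pos: [555.4, -154.0, 115.4]
orientation: [1.209, 1.208, -1.208]
force: [-0.2, 0.2, 0.0]
width: 59.5
```

Request:
servo_tool([
  [0,0,0,0],
  [0,0,0,0],
  [0,0,0,0],
  [0,0,0,0],
  [0,0,0,0],
  [0,0,0,0],
  [0,0,0,0],
], gripper=0)

```text
t: 4.0
tcp_pos: [555.3, -153.9, 115.2]
orientation: [1.209, 1.208, -1.209]
force: [-0.3, -0.3, 5.6]
width: 22.4
```

Request:
servo_tool([
  [-0.005,0,0,0],
  [-0.02,0,0,0],
  [-0.04,0,0,0],
  [-0.065,0,0,0],
  [-0.09,0,0,0],
  [-0.1,0,0,0],
  [-0.1,0,0,0],
  [-0.1,0,0,0],
])

```text
t: 4.8
tcp_pos: [554.1, -153.3, 213.1]
orientation: [1.209, 1.211, -1.21]
force: [-0.0, -0.2, -3.4]
width: 22.8
```

Run:
```python
from h import *
s=snap("scene","s2")[:,:,::-1]
ob=r.observe(); print(ob["tcp_pos"],ob["force"],ob["moment"],ob["t"])
cv2.imwrite("pics/c2.png",cv2.resize(s[140:300,320:450],None,fx=3.5,fy=3.5,interpolation=cv2.INTER_CUBIC))
```

```text
[ 553.76680615 -153.16640342  212.54007443] [ 0.21207924 -0.11106748 -2.61822496] [0.03700665 0.00019699 0.04496978] 4.85
```

View pics/c2.png

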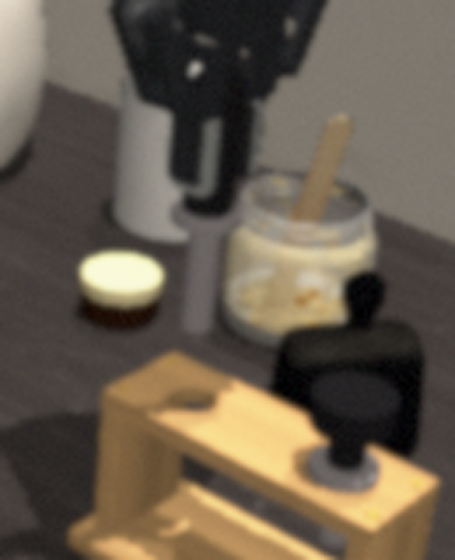

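The rod is out, hanging from the fingers: collar at about (378.6,201.4), tip at about (376.3,234), empty hole at about (374.3,253.4). I'll check for tilt and offset.

Run:
```python
from h import *
for z in (132,135,137,193,196): print(z,proj("scene",[554,-153.3,z]),proj("scene",[554,-153.3,z]))
print("hole",onz("scene",(374.3,253.4),95), "tip",onz("scene",(376.3,233.5),135))
# shank axis by dark/bright columns: gray profile rows
s=cv2.cvtColor(cv2.imread("pics/s2.png"),cv2.COLOR_BGR2GRAY)
for v in (208,214,220,226,230): print(v,s[v,366:390])
```

```text
132 [375.9115728  235.04801389] [375.9115728  235.04801389]
135 [376.05967221 233.50883285] [376.05967221 233.50883285]
137 [376.158653   232.47949558] [376.158653   232.47949558]
193 [379.01175722 202.5845098 ] [379.01175722 202.5845098 ]
196 [379.16910835 200.92291326] [379.16910835 200.92291326]
hole [ 554.63768805 -153.16110662   95.        ] tip [ 554.32907572 -153.55135988  135.        ]
208 [112 117 122 127 125 126 121 109  95  94  98 103 103 102 102  97  88  79
  78  95 116 129 142 153]
214 [ 70  64  63  65  62  65  68  78  87  96  98 101 102 102 100  92  81  73
  85 103 117 128 132 134]
220 [143  92  70  67  62  64  72  83  91  99 100 102 101  98  93  83  75  80
  99 122 140 153 154 154]
226 [ 61  61  63  62  65  69  79  88  98  99 101 102  99  96  85  69  58  65
  92 117 132 137 136 140]
230 [ 62  65  65  64  66  74  84  93  98 101 101  99  99  91  77  59  44  46
  59  71  85 101 119 135]
```

Request:
servo_tool([
  [0,-0.001,-0.01,0],
  [0,-0.003,-0.03,0],
  [0,-0.005,-0.06,0],
  [0,-0.008,-0.09,0],
  [0,-0.011,-0.12,0],
  [0,-0.014,-0.15,0],
  [0,-0.017,-0.18,0],
  [0,-0.02,-0.21,0],
  [0,-0.022,-0.24,0],
  [0,-0.025,-0.27,0],
  [0,-0.027,-0.295,0],
  [0,-0.028,-0.312,0],
  [0,-0.029,-0.321,0],
  [0.01,-0.029,-0.321,0],
  [0.01,-0.029,-0.321,0],
  [0.01,-0.029,-0.321,0],
])

```text
t: 6.45
tcp_pos: [525.3, 166.5, 203.3]
orientation: [1.209, 1.21, -1.212]
force: [0.0, 1.0, -2.6]
width: 22.9
```

Run:
```python
from h import *
s=snap("scene","s3")[:,:,::-1];t=snap("top","t3")[:,:,::-1]
ob=r.observe(); print(ob["tcp_pos"],ob["force"],ob["moment"],ob["t"])
def crop(im,x,y,w,h,k): return cv2.resize(im[y:y+h,x:x+w],None,fx=k,fy=k,interpolation=cv2.INTER_CUBIC)
cv2.imwrite("pics/c3.png",np.hstack([crop(s,220,150,60,75,6),crop(t,165,205,80,75,6)[:,:430]]))
```

```text
[525.88395978 166.57171404 204.22279076] [-0.00329497  0.53724243 -2.59280703] [-0.02552282 -0.02126043  0.00402578] 6.55
```

View pics/c3.png

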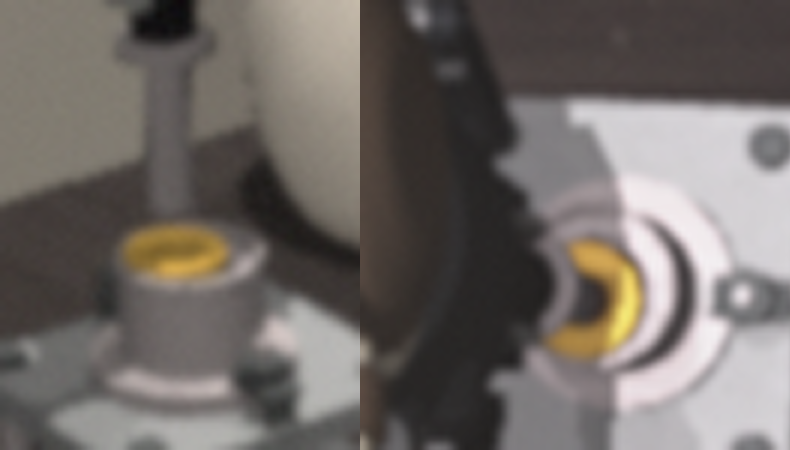

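Scene crop: the shank's tip is at about (248,185) px just above the bush ellipse, whose centre is about (249.3,192). I'll compute the remaining offset relative to the rod.

Run:
```python
from h import *
g=cv2.cvtColor(cv2.imread("pics/s3.png"),cv2.COLOR_BGR2GRAY)
for v in (162,166,170,174,178,182,184,186): print(v,g[v,240:258])
print([proj("scene",[525.5,166.6,z]).round(2) for z in (180,150,125,110)])
b=cv2.imread("pics/s3.png");h=cv2.cvtColor(b,cv2.COLOR_BGR2HSV)[183:205,232:266]
m=((h[...,1]>110)&(h[...,0]>10)&(h[...,0]<40)).astype(np.uint8)
for row in m: print("".join(".#"[x] for x in row))
J=[(onz("scene",p,110)-onz("scene",(249,191.5),110))[:2].round(2) for p in((250,191.5),(249,192.5))];print(J)
```

```text
162 [122 122 120 113 103  96  96  96  93  87  79  78 100 111 112 114 113 114]
166 [122 124 123 117 100  94  95  97  93  89  84  87 103 114 115 114 115 114]
170 [123 123 123 114  99  93  96  95  94  90  86  90 106 112 112 113 113 112]
174 [123 124 122 110  90  87  94  95  94  92  85  81  77  70  68  70  66  65]
178 [73 70 65 64 74 86 94 95 94 92 87 77 71 66 65 66 64 67]
182 [61 60 61 61 70 85 93 96 93 93 88 79 67 63 63 62 60 59]
184 [58 60 62 62 70 80 87 92 93 91 85 76 70 61 61 56 56 55]
186 [59 59 62 63 66 71 79 83 83 84 85 83 80 77 72 70 69 65]
[array([247.33, 159.55]), array([248.05, 173.31]), array([248.64, 184.48]), array([248.99, 191.05])]
..................................
..................................
..................................
..................................
..................................
............##########............
..........##############..........
.........################.........
.........#################........
.........#################........
.........#################........
..........###############.........
..............#########...........
..................................
..................................
..................................
..................................
..................................
..................................
..................................
..................................
..................................
[array([ 1.56, -1.37]), array([-2.93, -3.96])]
```

Request:
servo_tool([
  [0.005,0,0,0],
  [0.01,0,0,0],
  [0.012,0,0,0],
  [0.013,0,0,0],
  [0.0135,0,0,0],
  [0.014,0,0,0],
])

```text
t: 7.15
tcp_pos: [525.8, 167.4, 190.4]
orientation: [1.209, 1.209, -1.209]
force: [-0.2, 0.5, -3.1]
width: 22.5
```

Request:
servo_tool([
  [0.0005,0,0,0],
  [0.001,0,0,0],
])

```text
t: 7.35
tcp_pos: [525.8, 167.4, 189.4]
orientation: [1.209, 1.209, -1.209]
force: [1.0, 0.2, -2.2]
width: 22.6
```

Request:
servo_tool([
  [0.0005,0,0,0],
  [0.001,0,0,0],
])

```text
t: 7.55
tcp_pos: [525.8, 167.4, 188.3]
orientation: [1.209, 1.209, -1.209]
force: [0.1, -1.1, -3.1]
width: 22.7
```

Request:
servo_tool([
  [0.0005,0,0,0],
  [0.001,0,0,0],
])

```text
t: 7.75
tcp_pos: [525.7, 167.4, 187.3]
orientation: [1.209, 1.209, -1.209]
force: [-0.8, -0.6, -2.1]
width: 22.5
```

Request:
servo_tool([
  [0.0005,0,0,0],
  [0.001,0,0,0],
])

```text
t: 7.95
tcp_pos: [525.7, 167.4, 186.2]
orientation: [1.209, 1.209, -1.209]
force: [-0.4, -0.6, -2.4]
width: 22.7
```

Request:
servo_tool([
  [0.0005,0,0,0],
  [0.001,0,0,0],
])

```text
t: 8.15
tcp_pos: [525.7, 167.4, 185.3]
orientation: [1.209, 1.209, -1.209]
force: [-0.7, 1.1, -1.7]
width: 23.1
```

Request:
servo_tool([
  [0.0005,0,0,0],
  [0.001,0,0,0],
])

```text
t: 8.35
tcp_pos: [525.7, 167.4, 184.2]
orientation: [1.209, 1.209, -1.209]
force: [-0.3, 0.0, -3.6]
width: 22.3
```

Request:
servo_tool([
  [0.0005,0,0,0],
  [0.001,0,0,0],
  [0.0015,0,0,0],
])

```text
t: 8.65
tcp_pos: [525.7, 167.4, 182.8]
orientation: [1.209, 1.209, -1.209]
force: [0.0, -0.1, -3.4]
width: 23.0
```

Request:
servo_tool([
  [0.0005,0,0,0],
  [0.001,0,0,0],
  [0.0015,0,0,0],
])

```text
t: 8.95
tcp_pos: [525.7, 167.4, 181.3]
orientation: [1.209, 1.209, -1.209]
force: [-0.3, 0.1, -2.7]
width: 22.8
```

Request:
servo_tool([
  [0.0005,0,0,0],
  [0.001,0,0,0],
  [0.0015,0,0,0],
])

```text
t: 9.25
tcp_pos: [525.7, 167.4, 179.7]
orientation: [1.209, 1.209, -1.209]
force: [-0.0, 0.2, -3.6]
width: 22.7
```

Run:
```python
from h import *
s=snap("scene","s4")[:,:,::-1]
ob=r.observe(); print(ob["tcp_pos"],ob["force"],ob["moment"],ob["t"])
cv2.imwrite("pics/c4.png",cv2.resize(s[150:225,210:290],None,fx=6,fy=6,interpolation=cv2.INTER_CUBIC))
```

```text
[525.6629138  167.37765473 179.65685701] [-0.27624396  0.27858384 -3.08629572] [-0.02250338 -0.01097779 -0.02127681] 9.3
```

View pics/c4.png

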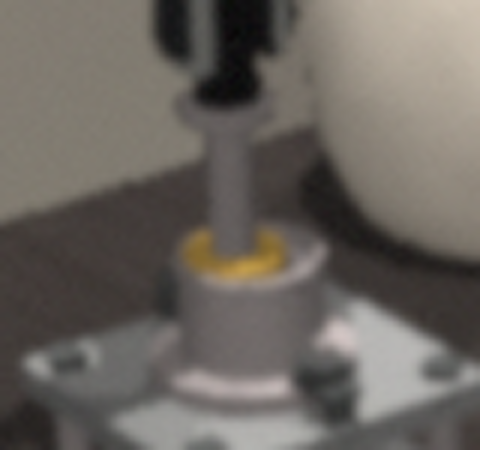

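The picture shows the shank inside the yellow bush ring (contact at about crop (235,260)) with no force, so the rod is in the hole. Continue down towards the tablet.

Request:
servo_tool([
  [0.001,0,0,0],
  [0.002,0,0,0],
  [0.003,0,0,0],
  [0.004,0,0,0],
  [0.005,0,0,0],
])

```text
t: 9.8
tcp_pos: [525.7, 167.4, 174.7]
orientation: [1.209, 1.209, -1.209]
force: [0.7, -0.3, -3.5]
width: 22.7
```

Request:
servo_tool([
  [0.001,0,0,0],
  [0.002,0,0,0],
  [0.003,0,0,0],
  [0.004,0,0,0],
  [0.005,0,0,0],
  [0.006,0,0,0],
])

```text
t: 10.4
tcp_pos: [525.7, 167.4, 168.7]
orientation: [1.209, 1.209, -1.209]
force: [0.3, 0.0, -2.2]
width: 22.5
```

Request:
servo_tool([
  [0.001,0,0,0],
  [0.002,0,0,0],
  [0.003,0,0,0],
  [0.004,0,0,0],
  [0.005,0,0,0],
  [0.006,0,0,0],
  [0.007,0,0,0],
  [0.008,0,0,0],
])

```text
t: 11.2
tcp_pos: [525.7, 167.3, 160.7]
orientation: [1.209, 1.209, -1.209]
force: [-0.6, 0.7, -2.0]
width: 23.0
```

Request:
servo_tool([
  [0.001,0,0,0],
  [0.002,0,0,0],
  [0.003,0,0,0],
  [0.004,0,0,0],
  [0.005,0,0,0],
  [0.006,0,0,0],
  [0.007,0,0,0],
])

```text
t: 11.9
tcp_pos: [525.7, 167.4, 153.7]
orientation: [1.209, 1.209, -1.209]
force: [-0.1, 0.6, -2.4]
width: 22.4
```

Request:
servo_tool([
  [0.0005,0,0,0],
  [0.001,0,0,0],
  [0.0015,0,0,0],
  [0.002,0,0,0],
])

```text
t: 12.3
tcp_pos: [525.8, 167.4, 151.8]
orientation: [1.209, 1.209, -1.209]
force: [-0.0, -0.2, -3.0]
width: 22.8
```

Request:
servo_tool([
  [0.0003,0,0,0],
  [0.0006,0,0,0],
  [0.001,0,0,0],
])

```text
t: 12.6
tcp_pos: [525.8, 167.4, 150.8]
orientation: [1.209, 1.209, -1.209]
force: [-0.3, 0.5, -3.5]
width: 22.6
```

Request:
servo_tool([
  [0.0003,0,0,0],
  [0.0006,0,0,0],
  [0.001,0,0,0],
])

```text
t: 12.9
tcp_pos: [525.7, 167.4, 149.8]
orientation: [1.209, 1.209, -1.209]
force: [-0.1, 0.1, -3.3]
width: 22.5
```

Request:
servo_tool([
  [0.0003,0,0,0],
  [0.0006,0,0,0],
  [0.001,0,0,0],
])

```text
t: 13.2
tcp_pos: [525.7, 167.4, 148.8]
orientation: [1.209, 1.209, -1.209]
force: [-1.1, 0.6, -3.5]
width: 22.5
```

Request:
servo_tool([
  [0.0003,0,0,0],
  [0.0006,0,0,0],
  [0.001,0,0,0],
])

```text
t: 13.5
tcp_pos: [525.7, 167.4, 147.8]
orientation: [1.209, 1.209, -1.209]
force: [-0.2, -0.2, -2.5]
width: 23.0
```

Request:
servo_tool([
  [0.0003,0,0,0],
  [0.0006,0,0,0],
  [0.001,0,0,0],
])

```text
t: 13.8
tcp_pos: [525.8, 167.4, 146.9]
orientation: [1.209, 1.209, -1.209]
force: [-0.8, -0.4, -1.2]
width: 22.5
```

Request:
servo_tool([
  [0.0003,0,0,0],
  [0.0006,0,0,0],
  [0.001,0,0,0],
])

```text
t: 14.1
tcp_pos: [526.0, 167.5, 146.5]
orientation: [1.21, 1.209, -1.209]
force: [-1.7, -2.0, 3.9]
width: 22.4
```

Request:
servo_tool([
  [0.0002,0,0,0],
  [0.0004,0,0,0],
  [0.0006,0,0,0],
])

```text
t: 14.4
tcp_pos: [526.1, 167.4, 145.6]
orientation: [1.21, 1.209, -1.208]
force: [-0.9, -0.3, 3.5]
width: 22.5
```

Request:
servo_tool([
  [0.0002,0,0,0],
  [0.0004,0,0,0],
  [0.0006,0,0,0],
])

```text
t: 14.7
tcp_pos: [526.1, 167.4, 144.9]
orientation: [1.21, 1.208, -1.209]
force: [-0.7, 0.3, 5.3]
width: 22.5
```

Request:
servo_tool([
  [0.0003,0,0,0],
  [0.0006,0,0,0],
  [0.0009,0,0,0],
  [0.0012,0,0,0],
  [0.0015,0,0,0],
])

```text
t: 15.2
tcp_pos: [525.8, 167.4, 143.1]
orientation: [1.209, 1.209, -1.209]
force: [0.4, 0.9, 2.8]
width: 22.8
```

Request:
servo_tool([
  [0.0003,0,0,0],
  [0.0006,0,0,0],
  [0.0009,0,0,0],
  [0.0012,0,0,0],
  [0.0015,0,0,0],
])

```text
t: 15.7
tcp_pos: [525.7, 167.3, 141.6]
orientation: [1.209, 1.209, -1.209]
force: [-0.2, -0.1, 2.7]
width: 22.7
```

Request:
servo_tool([
  [0.0003,0,0,0],
  [0.0006,0,0,0],
  [0.0009,0,0,0],
  [0.0012,0,0,0],
  [0.0015,0,0,0],
])

```text
t: 16.2
tcp_pos: [525.6, 167.4, 140.0]
orientation: [1.209, 1.209, -1.209]
force: [0.4, -0.3, 3.2]
width: 22.8
```

Request:
servo_tool([
  [0.0003,0,0,0],
  [0.0006,0,0,0],
  [0.0009,0,0,0],
  [0.0012,0,0,0],
  [0.0015,0,0,0],
])

```text
t: 16.7
tcp_pos: [525.7, 167.3, 138.6]
orientation: [1.209, 1.209, -1.209]
force: [-0.5, 1.3, 2.2]
width: 22.6
```

Request:
servo_tool([
  [0.0003,0,0,0],
  [0.0006,0,0,0],
  [0.0009,0,0,0],
  [0.0012,0,0,0],
  [0.0015,0,0,0],
])

```text
t: 17.2
tcp_pos: [525.7, 167.4, 137.0]
orientation: [1.209, 1.209, -1.209]
force: [-0.8, 0.1, 3.2]
width: 22.7
```

Run:
```python
from h import *
s=snap("scene","s5")[:,:,::-1]
ob=r.observe(); print(ob["tcp_pos"],ob["force"],ob["moment"],ob["t"])
cv2.imwrite("pics/c5.png",cv2.resize(s[165:255,205:300],None,fx=6,fy=6,interpolation=cv2.INTER_CUBIC))
```

```text
[525.68421405 167.3558014  136.97134853] [ 0.42852337 -0.1813708   2.20875616] [ 0.00430407 -0.07913272  0.06909692] 17.25
```

View pics/c5.png

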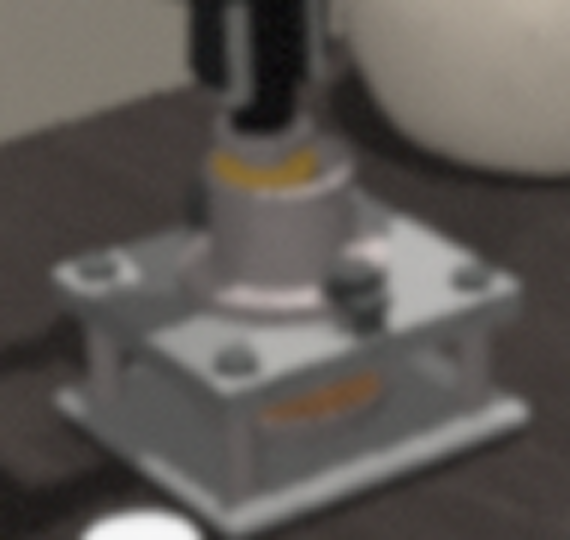

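The collar (lower edge at crop (265,163)) is still some 6–8 mm above the bush, consistent with TCP 137, so no slip in the grip. Continue.

Request:
servo_tool([
  [0.0003,0,0,0],
  [0.0006,0,0,0],
  [0.0009,0,0,0],
  [0.0012,0,0,0],
  [0.0015,0,0,0],
])

```text
t: 17.75
tcp_pos: [525.7, 167.4, 135.6]
orientation: [1.209, 1.209, -1.209]
force: [-0.1, -0.0, 2.9]
width: 22.5
```

Request:
servo_tool([
  [0.0003,0,0,0],
  [0.0006,0,0,0],
  [0.0009,0,0,0],
  [0.0012,0,0,0],
])

```text
t: 18.15
tcp_pos: [525.7, 167.4, 134.4]
orientation: [1.209, 1.209, -1.209]
force: [0.0, 0.4, 2.9]
width: 22.7
```

Request:
servo_tool([
  [0.0003,0,0,0],
  [0.0006,0,0,0],
  [0.001,0,0,0],
])

```text
t: 18.45
tcp_pos: [525.8, 167.4, 133.4]
orientation: [1.209, 1.209, -1.209]
force: [1.4, 0.2, 2.4]
width: 22.7
```

Request:
servo_tool([
  [0.0003,0,0,0],
  [0.0006,0,0,0],
  [0.0008,0,0,0],
])

```text
t: 18.75
tcp_pos: [525.4, 167.3, 131.9]
orientation: [1.209, 1.21, -1.21]
force: [2.4, 0.9, -2.8]
width: 22.6
```

Force fell back to the bare rod weight, so the tablet let go. Seat the collar gently.

Request:
servo_tool([
  [0.0003,0,0,0],
  [0.0006,0,0,0],
  [0.0008,0,0,0],
])

```text
t: 19.05
tcp_pos: [525.4, 167.3, 131.3]
orientation: [1.209, 1.21, -1.21]
force: [1.3, -0.2, -1.8]
width: 22.6
```

Request:
servo_tool([
  [0.0002,0,0,0],
  [0.0004,0,0,0],
  [0.0006,0,0,0],
])

```text
t: 19.35
tcp_pos: [525.5, 167.3, 131.0]
orientation: [1.209, 1.21, -1.21]
force: [0.4, 0.4, -2.8]
width: 22.6
```

Request:
servo_tool([
  [0.0002,0,0,0],
  [0.0004,0,0,0],
  [0.0006,0,0,0],
])

```text
t: 19.65
tcp_pos: [525.5, 167.4, 130.5]
orientation: [1.209, 1.21, -1.21]
force: [-0.0, -0.4, -2.1]
width: 22.5
```

Request:
servo_tool([
  [0.0002,0,0,0],
  [0.0004,0,0,0],
])

```text
t: 19.85
tcp_pos: [525.6, 167.4, 130.2]
orientation: [1.209, 1.209, -1.21]
force: [-0.5, 0.4, -0.7]
width: 22.7
```

Request:
servo_tool([
  [0.0002,0,0,0],
  [0.0004,0,0,0],
  [0.0004,0,0,0],
])

```text
t: 20.15
tcp_pos: [525.9, 167.4, 130.2]
orientation: [1.209, 1.209, -1.209]
force: [-1.6, -0.6, 1.9]
width: 22.7
```

Request:
servo_tool([
  [0.0002,0,0,0],
  [0.0004,0,0,0],
  [0.0004,0,0,0],
])

```text
t: 20.45
tcp_pos: [526.1, 167.4, 130.1]
orientation: [1.21, 1.209, -1.209]
force: [-1.4, -0.6, 5.8]
width: 22.6
```

Request:
servo_tool([
  [0.0001,0,0,0],
  [0.0001,0,0,0],
  [0.0001,0,0,0],
])

```text
t: 20.75
tcp_pos: [526.1, 167.4, 130.2]
orientation: [1.21, 1.209, -1.208]
force: [-1.8, -0.2, 5.5]
width: 22.8
```

Run:
```python
from h import *
s=snap("scene","s6")[:,:,::-1]
ob=r.observe(); print(ob["tcp_pos"],ob["force"],ob["moment"],ob["t"])
cv2.imwrite("pics/c6.png",cv2.resize(s[165:255,205:300],None,fx=6,fy=6,interpolation=cv2.INTER_CUBIC))
```

```text
[526.08746182 167.42229222 130.13556892] [-1.24835661  0.09805556  5.84895516] [-3.12490615e-04  5.22456477e-01  2.24600172e-02] 20.8
```

View pics/c6.png

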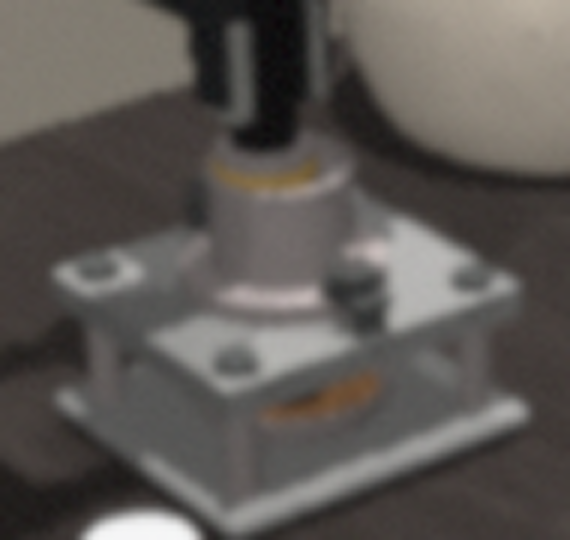

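The collar sits on the bush: only a thin yellow rim at crop (265,180) remains and the force is ~8 N at a hard stop. Now I'll check the dish, then draw the rod straight up.

Request:
servo_tool([
  [-0.001,0,0,0],
  [-0.004,0,0,0],
  [-0.01,0,0,0],
  [-0.018,0,0,0],
  [-0.026,0,0,0],
  [-0.034,0,0,0],
  [-0.042,0,0,0],
  [-0.05,0,0,0],
  [-0.058,0,0,0],
  [-0.066,0,0,0],
  [-0.074,0,0,0],
  [-0.082,0,0,0],
  [-0.084,0,0,0],
  [-0.084,0,0,0],
])

```text
t: 22.2
tcp_pos: [526.0, 167.4, 213.7]
orientation: [1.21, 1.209, -1.209]
force: [0.3, 0.2, -2.3]
width: 22.5
```

Run:
```python
from h import *
s=snap("scene","s7")[:,:,::-1]
ob=r.observe(); print(ob["tcp_pos"],ob["force"],ob["moment"],ob["t"])
im=[cv2.imread(f"pics/{n}.png") for n in("s5","s7")]
c=[cv2.resize(i[150:250,215:290],None,fx=5,fy=5,interpolation=cv2.INTER_CUBIC) for i in im]
cv2.imwrite("pics/c7.png",np.hstack(c))
```

```text
[525.65383119 167.36624444 213.23480363] [-0.95194302  0.39228077 -2.06141614] [-0.01549886  0.07275085  0.00156744] 22.25
```

View pics/c7.png

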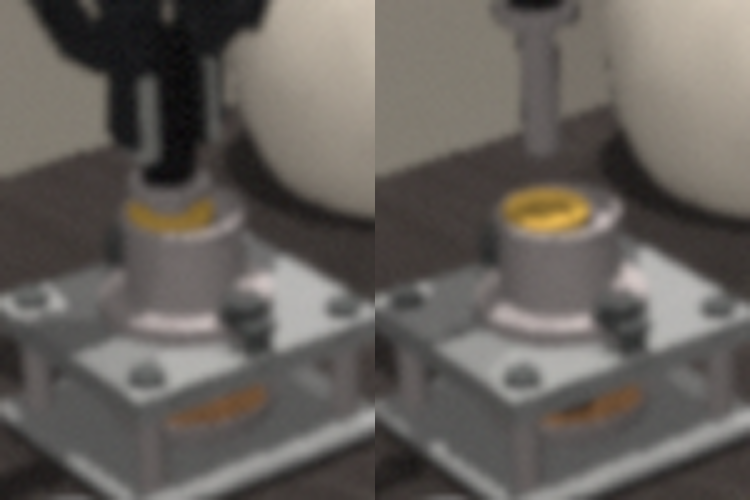

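In the later picture the orange cork now has a dark patch (the tablet) at about crop (575,408), and the rod tip at (540,150) is clear of the bush. Return to the rack.

Request:
servo_tool([
  [0,0.001,0.01,0],
  [0,0.003,0.03,0],
  [0,0.005,0.06,0],
  [0,0.008,0.09,0],
  [0,0.011,0.12,0],
  [0,0.014,0.15,0],
  [0,0.017,0.18,0],
  [0,0.02,0.21,0],
  [0,0.022,0.24,0],
  [0,0.025,0.27,0],
  [0,0.027,0.295,0],
  [0,0.028,0.312,0],
  [0,0.029,0.321,0],
  [0,0.029,0.321,0],
  [0,0.029,0.321,0],
  [0.02,0.029,0.321,0],
  [0.025,0.029,0.321,0],
  [0.025,0.029,0.321,0],
])

```text
t: 24.05
tcp_pos: [553.9, -152.2, 187.1]
orientation: [1.208, 1.213, -1.21]
force: [-0.1, 1.0, -2.7]
width: 22.5
```

Run:
```python
from h import *
s=snap("scene","s8")[:,:,::-1]
ob=r.observe(); print(ob["tcp_pos"],ob["force"],ob["moment"],ob["t"])
cv2.imwrite("pics/c8.png",cv2.resize(s[170:300,320:450],None,fx=4,fy=4,interpolation=cv2.INTER_CUBIC))
g=cv2.cvtColor(s,cv2.COLOR_BGR2GRAY)
for v in (220,226,232,238,242): print(v,g[v,364:388])
print([proj("scene",[554.5,-153.5,z]).round(1) for z in(95,110,130)])
```

```text
[ 554.46460789 -152.74253379  188.08745304] [ 2.24715663e-03  3.13790825e-01 -3.07936125e+00] [ 0.01621237 -0.03651216 -0.06536163] 24.1
220 [233 204 143  90  72  71  75  83  89  96 100 100 102 102 102 102 101  97
  93  95 100 119 138 152]
226 [ 53  50  58  63  63  63  65  73  83  93  99 104 104 102  97  92  77  56
  48  66  95 116 131 135]
232 [ 60  64  66  67  67  67  72  79  90  98 100 102 102 101  95  85  69  56
  47  41  46  57  67  77]
238 [ 66  64  67  65  68  68  78  86  95  99 101 102 101  97  91  80  68  59
  58  56  52  54  53  52]
242 [ 95 109 120 128 128 118 100  94  98 100 100 101 100  94  87  75  70  70
  70  70  71  71  67  63]
[array([374.4, 253.5]), array([375.1, 246.1]), array([376.1, 236. ])]
```

View pics/c8.png

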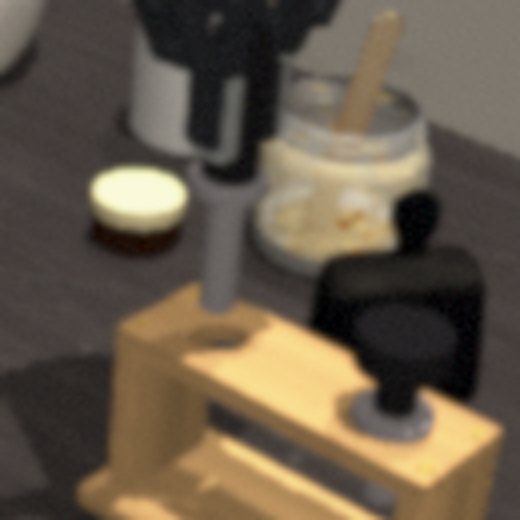

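The rod tip (crop (217,305)) stands straight above the hole (crop (220,335)). Lower it.

Request:
servo_tool([
  [0.004,0,0.0003,0],
  [0.008,0,0.0003,0],
  [0.012,0,0.0003,0],
  [0.015,0,0.0003,0],
  [0.018,0,0.0003,0],
  [0.021,0,0.0003,0],
  [0.024,0,0.0003,0],
])

```text
t: 24.8
tcp_pos: [554.7, -154.0, 164.1]
orientation: [1.209, 1.209, -1.209]
force: [-0.3, -0.2, -2.6]
width: 22.5
```

Request:
servo_tool([
  [0.005,0,0,0],
  [0.01,0,0,0],
  [0.015,0,0,0],
  [0.02,0,0,0],
  [0.025,0,0,0],
  [0.03,0,0,0],
  [0.035,0,0,0],
  [0.04,0,0,0],
  [0.044,0,0,0],
  [0.045,0,0,0],
  [0.045,0,0,0],
])

```text
t: 25.9
tcp_pos: [554.6, -153.9, 119.1]
orientation: [1.209, 1.209, -1.209]
force: [0.3, -0.5, -2.7]
width: 22.7
```

Request:
servo_tool([
  [0.0005,0,0,0],
  [0.001,0,0,0],
  [0.0015,0,0,0],
  [0.0015,0,0,0],
])

```text
t: 26.3
tcp_pos: [554.7, -153.9, 117.8]
orientation: [1.209, 1.209, -1.209]
force: [-0.3, 0.5, -2.0]
width: 23.0
```

Request:
servo_tool([
  [0.0005,0.0004,0,0],
  [0.001,0.0004,0,0],
  [0.0015,0.0004,0,0],
  [0.0018,0.0004,0,0],
  [0.0018,0.0004,0,0],
])

```text
t: 26.8
tcp_pos: [555.1, -153.9, 115.9]
orientation: [1.209, 1.209, -1.209]
force: [0.9, -1.0, -3.2]
width: 22.3
```

Request:
servo_tool([
  [0.0003,0,0,0],
  [0.0006,0,0,0],
  [0.0006,0,0,0],
])

```text
t: 27.1
tcp_pos: [555.1, -153.9, 115.3]
orientation: [1.209, 1.209, -1.209]
force: [-0.5, 0.3, -2.8]
width: 22.4
```

Request:
servo_tool([
  [0.0003,0,0,0],
  [0.0006,0,0,0],
  [0.0006,0,0,0],
])

```text
t: 27.4
tcp_pos: [555.2, -154.0, 115.3]
orientation: [1.209, 1.209, -1.209]
force: [-1.5, 1.3, 1.0]
width: 22.7
```

Request:
servo_tool([
  [0.0003,0,0,0],
  [0.0004,0,0,0],
  [0.0004,0,0,0],
])

```text
t: 27.7
tcp_pos: [555.2, -154.0, 115.2]
orientation: [1.209, 1.209, -1.209]
force: [-3.8, 1.9, 6.0]
width: 22.7
```

Collar seated on the board. Release and withdraw upward.

Request:
servo_tool([
  [-0.0005,0,0,0],
  [-0.0005,0,0,0],
  [-0.0005,0,0,0],
  [-0.0005,0,0,0],
  [-0.0005,0,0,0],
  [-0.0005,0,0,0],
  [-0.0005,0,0,0],
  [-0.0005,0,0,0],
], gripper=0.7)

```text
t: 28.5
tcp_pos: [555.1, -153.9, 114.9]
orientation: [1.209, 1.209, -1.209]
force: [-0.3, 0.4, -0.2]
width: 59.8
```

Request:
servo_tool([
  [-0.005,0,0,0],
  [-0.015,0,0,0],
  [-0.03,0,0,0],
  [-0.05,0,0,0],
  [-0.07,0,0,0],
  [-0.1,0,0,0],
  [-0.13,0,0,0],
  [-0.15,0,0,0],
  [-0.15,0,0,0],
  [-0.15,0,0,0],
])

```text
t: 29.5
tcp_pos: [555.3, -154.0, 265.6]
orientation: [1.209, 1.208, -1.209]
force: [-0.0, 0.2, -0.4]
width: 59.7
```

Run:
```python
from h import *
s=snap("scene","s9")[:,:,::-1]
ob=r.observe(); print(ob["tcp_pos"],ob["force"],ob["width"],ob["t"])
a=cv2.imread("pics/scene0.png")
c=[cv2.resize(i[200:290,330:450],None,fx=3.3,fy=3.3,interpolation=cv2.INTER_CUBIC) for i in(a,s)]
cv2.imwrite("pics/c9.png",np.hstack(c))
```

```text
[ 554.68778733 -153.71765329  264.28266446] [ 0.19626953  0.43726834 -0.12074095] 60.10098634548026 29.55
```

View pics/c9.png

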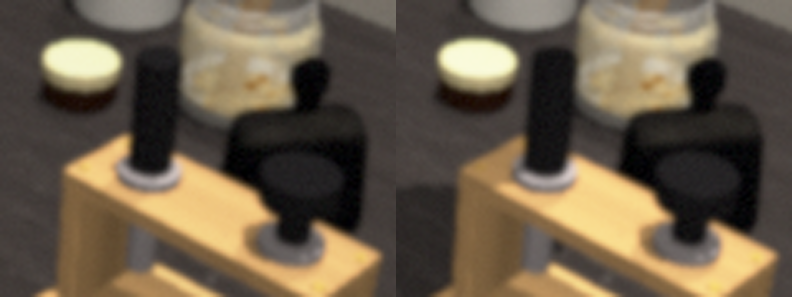

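The before and after crops match: the rod hangs upright in its hole (collar at (148,172) before, (544,172) after, with a 396 px crop offset), and the punch and flask have not moved. I'll hand in.

```bash
python3 -c "
from h import *
print(r.finish_job())"
```

```text
the job is handed in; nothing more can be done
None
```

The tablet is out of the die and the ejector rod hangs back in its own hole. I handed the job in at about 29.6 s; `finish_job` gives no verdict.

- **Insertion:** I gripped the rod mid-handle and lowered it into the loose bush. It entered with no measurable contact force.
- **Push:** The tablet met the rod with the collar about 17 mm above the bush. I pushed at 2–3 mm/s with about 5–8 N until it let go just above the bush.
- **Seating:** The collar then met the bush with about 8–9 N.
- **Force check:** These forces are readings at the end of each move. The drag was below the 9–13 N the task gave, but a picture with the collar still 6–8 mm above the bush showed no slip in the grip.
- **Dish:** After the rod was drawn out, a dark patch showed on the cork in the dish. The tablet is only partly visible there, so that rests mainly on the force dropping back to the bare rod weight.
- **Return:** The before and after crops of the rack match, with the rod upright and the punch and flask unmoved. I did not re-check the vial or the resin jar after the move. The fingers were open and the tool was clear at z ≈ 265 mm when I handed in.

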